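# Index the swing-arm lens over the round dish

## Task

On the white inspection base, pull the sprung black bar knob of the swing-arm lens straight up out of its notch, turn it until the lens stands over the round dish (not the square holder), and let it snap fully down into the notch there. Then let go of the knob.

Things in the scene. Friction and masses are not known exactly. Their poses are not given: they have to be found in the camera images.
- knob_grip (a point): Centre of the black bar grip of the sprung knob, on its upright axis, 104 mm above the table when down. Bar 40 long, 14 thick, 30 mm high (14 above, 16 below this point), in line with the lens arm: fingers close on the 14 mm from above. Below it a 38 mm round flange. x: along bar and arm to the lens; z: up. It stands on a fixed white base, 170 x 230 x 60 mm high.
- lens (a point): Centre of the round lens (black rim 45 mm across, 8 mm high) at the end of the flat arm that lifts and turns with the knob; 75 mm from the knob's axis, 80 mm above the table when down. At the start it is in the middle notch, midway between the round dish and the square holder.
- dish_center (a point): Centre (half-way up) of the round steel dish, 36 mm across, 10 mm high, fixed on the base's deck 75 mm from the knob's axis, 60 degrees left or right of the arm's starting direction (it varies). On the opposite side, also at 60 degrees, sits a 34 mm square steel holder, 10 mm high: the wrong one.
- knob_pull (a joint): How far the knob is pulled up, m: 0 = fully down in a notch, 0.022 = upper stop; a spring pulls it down (4.5 N at 0, 10 N at 0.022). Down, it cannot turn; above 0.010 it turns freely, 72 degrees either way (lift about 0.016). Notches at -60, 0, 60 degrees, whose slanted mouths catch it within 10 degrees; elsewhere it rests on teeth at 0.010.

How it is judged:
By the outcome, as a careful person would: the job done as asked, in the order asked, and still so for the second after the job is handed in, with the robot touching nothing.
It also fails if it takes over 32 s, if anything falls off the work surface, if the arm or the gripper's body presses on something with over 40 N, if the wrist force passes 120 N, or if a joint passes its speed limit or range.

## Robot

A 7-joint arm with a two-finger parallel gripper is mounted at the origin on the work surface. World frame = base frame: x ahead of the robot, y to its left, z up, the work surface at z = 0. Lengths are in m, angles in rad, forces in N, time in s.
With the tool pointing down it reaches from about 0.35 to 0.9 m from the base axis. Payload 19.9 kg.
Tool frame: the origin (TCP) lies on the centre line of the jaws, within the pads' length; the fingertips stand arm.tcp_to_tips ahead of it and the grasp point (between the pads) is the TCP (arm.tcp_to_tips is the distance from the TCP to the fingertips, in m); z points along the fingers, y is the line along which they close (so a half turn about z gives the same grasp; the last joint's range is limited). The gripper opens to 94 mm and grips with 3 to 60 N. Pads are 16 mm wide; open, the fingers measure 119 mm over their backs; the gripper's body (75 mm by 177 mm) begins 78 mm behind the grasp point.
Start: joints at [-1.244, 0.417, -0.01, 1.614, 0.005, 1.111, -0.053], TCP at [0.225, 0.583, 0.192] pointing down, gripper open.
Joint ranges: [-2.81, 2.81], [-0.39, 2.02], [-1.27, 1.25], [0.06, 2.57], [-1.19, 4.33], [0.19, 2], [-2.82, 2.82]. Speed limits (rad/s): [1.89, 1.89, 2.39, 2.39, 3.01, 3.01, 3.01].

## Interface

Orientations are given as a unit quaternion [x, y, z, w].
In Python, from rig import arm, optics gives the robot as it stands.
- The arm moves only by the shell command python3 -m pendant 'ROWS' [FORCE]. ROWS is text: rows parted by semicolons, each of 7 numbers parted by spaces: the shift along the tool's x, y, z in cm, then the turn, a rotation vector about the tool's x, y, z in rad, then the closure, from 0 (fully open) to 1 (shut). In form: tx ty tz ax ay az fingers; .... A call has 1 to 8 rows; each row is the pose to reach, as a shift and turn from the pose commanded when the call began, along the tool's axes at that moment; what a row does not reach only later rows make up. A row lasts 1/10 s, in which the tool goes at most 50 mm and 8.59 degrees, less where a joint would pass 70% of its speed; a pose out of reach is approached as far as the arm can. A call with a gripper value outside its range is refused whole. The fingers move at their own pace and stop on an object; FORCE is the grip in N (left out, the last holds). Time passes only in rows, so rows that repeat a pose let the fingers close. It gives the time, the measured TCP pose, the force, the opening and the grip force at its end, in the units of the state.
- arm.get_obs(): the state, without advancing time (a new reading comes with each control period).
- optics.grab_frame(name): name is "scene" or "top" or "wrist"; returns a dict with "img" (420x560x3 uint8, blue, green, red), "fx", "fy", "cx", "cy" (pixels), "rvec" (rotation vector, rad) and "tvec" (3), from world to camera coordinates, as OpenCV has them. Camera axes: x right, y down, z forward; pixel columns grow to the right and rows downward; lengths in m; the calibration is good to about 2 mm. A picture is of the moment at which its call begins. There is no depth.
- arm.close_job(): hands the job in; it is judged then, once.
The state is a dict: "time": time; "joint_positions": joint angles; "joint_velocities": joint speeds; "effort": joint torques, N m; "tcp_pos": TCP position; "tool_rot": TCP orientation; "contact_force": force on the tool from outside, world axes, zero at the start; "ft_torque": the same for the moment, N m; "grip_width": finger opening in m; "gripper_force": force on a finger pad.
Only numpy, scipy, OpenCV 4.12 (cv2) and the standard library are available. Lean on these libraries where they do the work, as an engineer would, in place of code of your own. Each camera call takes 0.05 s, during which the arm holds its last target. There are 200 camera calls.

## Working session

There is one attempt and no reset: what is moved stays moved. The work goes in short steps, Python scripts to look and compute and a shell command to move; the robot and the scene stay as the last step left them, time stands still between calls to the robot, and variables do not carry over. Pictures are saved under pics/ and viewed, at most 10 in all, crops included, and the job is handed in when it is done.

```bash
mkdir -p pics
python3 - <<'E'
from rig import arm, optics
import cv2,pickle,numpy as np
print(arm.get_obs(), arm.tcp_to_tips)
f={n:optics.grab_frame(n) for n in("scene","top")}
pickle.dump(f,open('f0.pkl','wb'))
for n in f: cv2.imwrite(f'pics/{n}0.png',f[n]['img'])
E
```

```text
{'time': 0.0, 'joint_positions': array([-1.24348384,  0.41796213, -0.01030477,  1.61414182,  0.00472622,
        1.11068626, -0.05302065]), 'joint_velocities': array([-0.00142146,  0.00057544, -0.00114218, -0.00103713, -0.000312  ,
       -0.0002777 , -0.00064775]), 'effort': array([-4.47472976e-04, -8.51269627e+01,  6.38533272e-01, -4.25999200e+01,
       -4.88707423e-02,  1.86373416e-02,  7.67365077e-05]), 'tcp_pos': array([0.22520194, 0.58261716, 0.19094629]), 'tool_rot': array([ 1.83362487e-01,  9.83045194e-01, -5.84947291e-04, -5.22765061e-05]), 'contact_force': array([-0.72404581,  0.06350441, -0.52444347]), 'ft_torque': array([-0.01505688, -0.03961337,  0.01382203]), 'gripper_force': 0.0, 'grip_width': 0.09352058048660136} 0.019
```

View pics/top0.png

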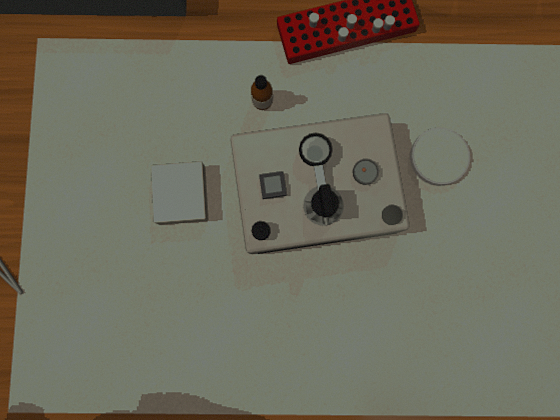

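View pics/scene0.png

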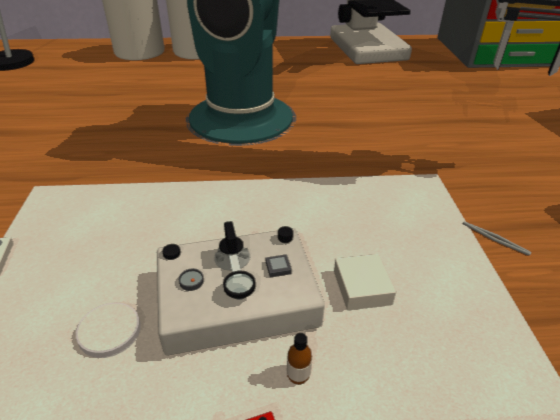

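Top view: the lens is at (316,149), the round dish at (366,172), the square holder at (273,185) and the knob at about (324,202). The scene view agrees: dish at (191,279), holder at (278,265), lens at (240,285), knob top at (230,228).

```bash
cat > h.py <<'E'
import numpy as np,cv2
def ray(f,u,v,z):
    R=cv2.Rodrigues(np.array(f['rvec'],float))[0];t=np.array(f['tvec'],float).ravel()
    c=-R.T@t; d=R.T@np.array([(u-f['cx'])/f['fx'],(v-f['cy'])/f['fy'],1])
    return c+d*(z-c[2])/d[2]
def blobs(f,x0,x1,y0,y1,thr):
    g=f['img'].max(2)[y0:y1,x0:x1]
    m=(g<thr).astype(np.uint8)
    cs,_=cv2.findContours(m,cv2.RETR_EXTERNAL,cv2.CHAIN_APPROX_NONE)
    return [(c+[x0,y0]).astype(np.int32) for c in cs if cv2.contourArea(c)>40]
E
python3 - <<'E'
import pickle;from h import *
F=pickle.load(open('f0.pkl','rb'));f=F['top']
for n,b,z in(('lens',(293,340,125,168),.084),('dish',(350,383,155,188),.070),('sq',(256,292,168,202),.070),('knob',(300,348,180,225),.118)):
  for thr in(45,70,110,130):
    for c in blobs(f,*b,thr):
        (u,v),(w,h),a=cv2.minAreaRect(c)
        print(n,thr,np.round([u,v,w,h,a],1),ray(f,u,v,z).round(4))
for n,uv,z in(('lens',(240,285),.084),('dish',(191,279),.07),('sq',(278,265),.07),('knobtop',(230,228),.118)): print('scene',n,ray(F['scene'],*uv,z).round(4))
im=cv2.resize(f['img'][110:240,230:410],None,fx=4,fy=4,interpolation=2);cv2.imwrite('pics/c.png',cv2.convertScaleAbs(im,alpha=1.8))
E
```

```text
lens 45 [315. 149.  32.  32.  90.] [0.6558 0.0013 0.084 ]
lens 70 [315.5 149.   32.   33.   90. ] [6.559e-01 6.000e-04 8.400e-02]
lens 110 [319.  149.5  35.   40.   90. ] [ 0.6552 -0.0041  0.084 ]
lens 130 [316. 146.  42.  46.  90.] [ 6.6e-01 -1.0e-04  8.4e-02]
dish 70 [365.5 171.5  25.   25.   90. ] [ 0.6284 -0.0694  0.07  ]
dish 110 [367.1 172.2  30.3  27.3  23.2] [ 0.6275 -0.0716  0.07  ]
dish 130 [366. 171.  32.  32.  90.] [ 0.6291 -0.0701  0.07  ]
sq 70 [272.9 185.3  25.4  25.1  82.2] [0.6079 0.0579 0.07  ]
sq 110 [274.9 184.6  26.7  30.1  82.9] [0.6088 0.0553 0.07  ]
sq 130 [273.5 184.5  33.   35.   90. ] [0.6089 0.0572 0.07  ]
knob 45 [325.  201.5  29.   29.   45. ] [ 0.579  -0.0089  0.118 ]
knob 70 [324.8 206.2  35.4  37.5  45. ] [ 0.5729 -0.0085  0.118 ]
knob 110 [325. 202.  44.  44.  90.] [ 0.5784 -0.0089  0.118 ]
knob 130 [323.5 202.   47.   44.   -0. ] [ 0.5783 -0.007   0.118 ]
scene lens [0.662  0.0019 0.084 ]
scene dish [ 0.6342 -0.0691  0.07  ]
scene sq [0.6134 0.0578 0.07  ]
scene knobtop [ 0.5806 -0.0113  0.118 ]
```

View pics/c.png

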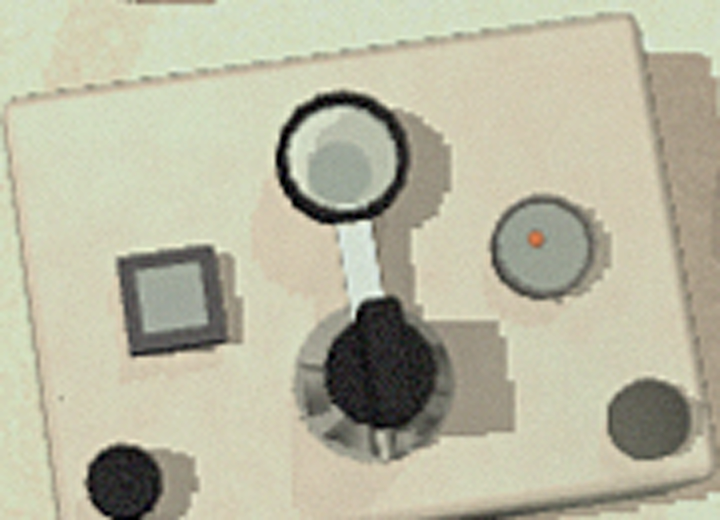

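The crop confirms the geometry. From the lens, dish and holder, the axis is at about (0.582, -0.012), the arm heads about +9.2°, and the dish is on the right, so the turn is −60° in world. I'm moving over the knob.

```bash
python3 -m pendant '-1 -0.8 0 0 0 -0.01 0;-3 -2.3 0 0 0 -0.03 0;-6 -4.7 0 0 0 -0.06 0;-9 -7 0 0 0 -0.09 0;-12 -9.4 0 0 0 -0.12 0;-15 -11.7 0 0 0 -0.15 0;-18 -14 0 0 0 -0.18 0;-21 -16.4 0 0 0 -0.21 0' 20
python3 -m pendant '-2 -3 0 0 0 -0.03 0;-4 -6 0 0 0 -0.06 0;-6 -9 0 0 0 -0.09 0;-8 -12 0 0 0 -0.12 0;-8 -12 0 0 0 -0.12 0;-8 -12 0 0 0 -0.12 0'
python3 - <<'E'
from rig import arm
o=arm.get_obs();print(o['tcp_pos'],o['tool_rot'],o['joint_positions'])
E
```

```text
time: 0.9
tcp_pos: [0.3628, 0.3519, 0.1915]
tool_rot: [0.079, 0.997, -0.0, 0.0]
contact_force: [1.2, 1.2, 0.6]
grip_width: 0.094
gripper_force: 0.0
time: 1.5
tcp_pos: [0.4221, 0.2221, 0.1916]
tool_rot: [0.02, 1.0, 0.0, 0.0]
contact_force: [-0.3, 0.6, -0.5]
grip_width: 0.094
gripper_force: 0.0
[0.4221061  0.22211726 0.19156277] [2.03113346e-02 9.99793703e-01 2.50267331e-05 5.77542060e-06] [-0.69162832  0.15022262  0.15714923  1.97486443 -0.02755936  1.01846291
  1.00841195]
```

```bash
python3 -m pendant '-2.5 -3.3 0 0 0 -0.03 0;-5 -6.6 0 0 0 -0.06 0;-7.5 -10 0 0 0 -0.09 0;-10 -13.3 0 0 0 -0.12 0;-12.5 -16.7 0 0 0 -0.15 0;-15 -20 0 0 0 -0.18 0;-17 -22.7 0 0 0 -0.2 0;-17 -22.7 0 0 0 -0.2 0' 
python3 -m pendant '0 0 0 0 0 0 0;0 0 0 0 0 0 0;0 0 0 0 0 0 0'
python3 - <<'E'
from rig import arm,optics
import cv2,pickle
o=arm.get_obs();print(o['tcp_pos'],o['tool_rot'],o['joint_positions'])
f={n:optics.grab_frame(n) for n in("scene","top","wrist")}
pickle.dump(f,open('f1.pkl','wb'))
cv2.imwrite('pics/w1.png',f['wrist']['img'])
E
```

```text
time: 2.3
tcp_pos: [0.5843, -0.0136, 0.1911]
tool_rot: [-0.079, 0.997, -0.001, -0.0]
contact_force: [-0.1, 0.6, 0.7]
grip_width: 0.0941
gripper_force: 0.0
time: 2.6
tcp_pos: [0.5828, -0.0088, 0.1916]
tool_rot: [-0.081, 0.997, 0.0, -0.0]
contact_force: [-0.3, -0.3, -0.2]
grip_width: 0.0939
gripper_force: 0.0
[ 0.58278107 -0.00880791  0.19164887] [-8.14036786e-02  9.96681187e-01  2.30372816e-04 -1.02803905e-06] [-0.27854236  0.35148355  0.30408422  1.73079822 -0.11785279  1.07717415
  1.79781224]
```

View pics/w1.png

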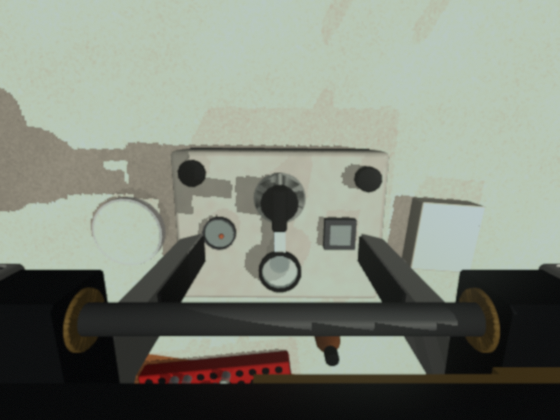

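Wrist view: the dish is at (219,233), the holder at (340,234), the lens at (280,271) and the knob at (280,203). The arm is nearly aligned with the image column.

Run:
```python
import pickle;from h import *
f=pickle.load(open('f1.pkl','rb'))['wrist']
P={}
for n,b,z in(('lens',(255,305,252,293),.084),('dish',(198,240,212,254),.070),('sq',(320,360,214,252),.070),('knob',(258,302,183,225),.118)):
    c=max(blobs(f,*b,90),key=cv2.contourArea);x,y,w,h=cv2.boundingRect(c)
    u,v=x+(w-1)/2,y+(h-1)/2;P[n]=ray(f,u,v,z);print(n,u,v,w,h,P[n].round(4))
d=(P['sq']-P['dish'])[:2];a=np.array([d[1],-d[0]]);a/=np.hypot(*a);m=(P['sq']+P['dish'])[:2]/2
print(m-.0375*a, P['lens'][:2]-.075*a, np.degrees(np.arctan2(a[1],a[0])),np.hypot(*d))
```

```text
lens 279.0 271.5 43 40 [ 6.569e-01 -4.000e-04  8.400e-02]
dish 216.5 235.0 38 37 [ 0.6325 -0.0721  0.07  ]
sq 339.0 233.0 33 31 [0.6091 0.0566 0.07  ]
knob 279.5 203.5 44 42 [ 0.5768 -0.0128  0.118 ]
[ 0.58395207 -0.01447995] [ 0.58311377 -0.01383849] 10.311718125648218 0.13075842788600195
```

```bash
python3 -m pendant '0.1 -0.4 1 0 0 0 0;0.1 -0.4 2.5 0 0 0 0.2;0.1 -0.4 4 0 0 0 0.4;0.1 -0.4 5.5 0 0 0 0.5;0.1 -0.4 6.8 0 0 0 0.6;0.1 -0.4 7.6 0 0 0 0.6;0.1 -0.4 8 0 0 0 0.6;0.1 -0.4 8 0 0 0 0.6' 15
python3 -m pendant '0 0 0 0 0 0 0.6;0 0 0 0 0 0 0.6;0 0 0 0 0 0 0.65'
python3 - <<'E'
from rig import arm,optics
import cv2
f=optics.grab_frame("wrist")
cv2.imwrite('pics/w2.png',cv2.resize(f['img'][120:330,140:420],None,fx=2.5,fy=2.5))
E
```

```text
time: 3.55
tcp_pos: [0.5827, -0.0144, 0.1112]
tool_rot: [-0.08, 0.997, -0.0, -0.0]
contact_force: [-0.7, 0.1, 1.2]
grip_width: 0.0412
gripper_force: 0.0
time: 3.85
tcp_pos: [0.5831, -0.0144, 0.112]
tool_rot: [-0.081, 0.997, -0.0, 0.0]
contact_force: [-1.3, 0.4, 0.1]
grip_width: 0.0337
gripper_force: 0.0
```

View pics/w2.png

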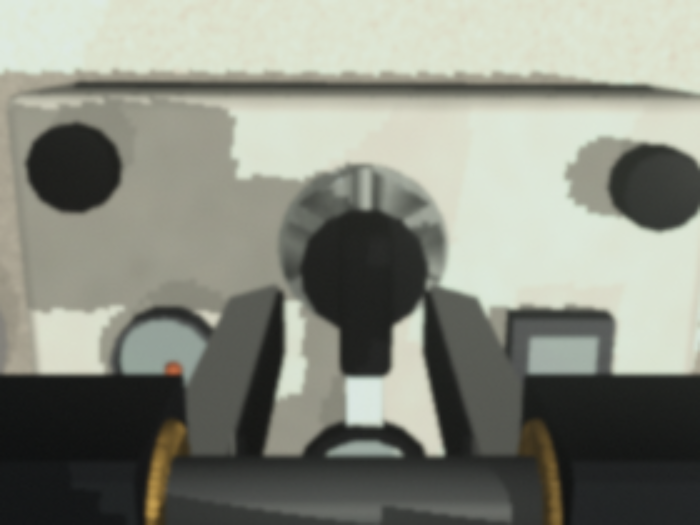

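The wrist crop shows the bar centred at column 366 and the jaw gap centred at about 355, so the knob is about 2.4 mm towards +tool y. I'll correct that, then close.

```bash
python3 -m pendant '0 0.12 0 0 0 0 0.65;0 0.23 0 0 0 0 0.7;0 0.23 0 0 0 0 0.8;0 0.23 0 0 0 0 1;0 0.23 0 0 0 0 1;0 0.23 0 0 0 0 1;0 0.23 0 0 0 0 1' 15
python3 -m pendant '0 0 0 0 0 0 1;0 0 0 0 0 0 1;0 0 0 0 0 0 1'
```

```text
time: 4.6
tcp_pos: [0.5824, -0.0121, 0.1116]
tool_rot: [-0.08, 0.997, -0.0, -0.0]
contact_force: [-0.5, 0.0, -0.1]
grip_width: 0.0007
gripper_force: 0.0
time: 4.9
tcp_pos: [0.5824, -0.0121, 0.1116]
tool_rot: [-0.081, 0.997, -0.0, -0.0]
contact_force: [-0.7, 0.2, -0.4]
grip_width: 0.0005
gripper_force: 0.0
```

The fingers shut on nothing, so I'm looking again.

Run:
```python
from rig import arm,optics
import cv2,numpy as np,pickle
F={n:optics.grab_frame(n) for n in("scene","wrist")};pickle.dump(F,open('f2.pkl','wb'))
a=cv2.resize(F['scene']['img'][170:310,140:330],(570,420));b=F['wrist']['img'][130:330,200:360]
b=cv2.resize(b,(230,288))
c=np.zeros((420,800,3),np.uint8);c[:,:570]=a;c[:288,570:]=b
cv2.imwrite('pics/s3.png',c)
```

```text
(no output)
```

View pics/s3.png

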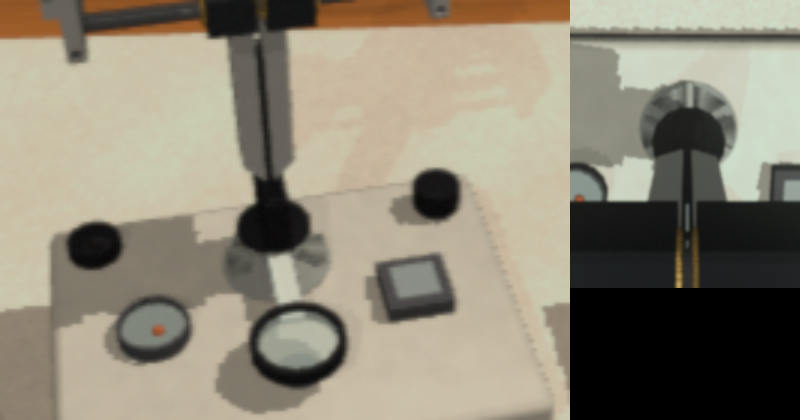

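Run:
```python
import pickle;from h import *
F=pickle.load(open('f2.pkl','rb'))
for n in F:
    f=F[n]
    for p in [(.5824,-.0121,.0926),(.5824,-.0121,.1116),(.5824,-.0121,.1306),(.5824,-.0121,.118),(.602,-.009,.118),(.602,-.009,.088),(.563,-.015,.118),(.583,-.012,.075)]:
        print(n,p,cv2.projectPoints(np.array([p]),np.array(f['rvec'],float),np.array(f['tvec'],float),np.array([[f['fx'],0,f['cx']],[0,f['fy'],f['cy']],[0,0,1.]]),None)[0].round(1).ravel())
```

```text
scene (0.5824, -0.0121, 0.0926) [230.5 241.5]
scene (0.5824, -0.0121, 0.1116) [229.7 232.1]
scene (0.5824, -0.0121, 0.1306) [228.9 222.3]
scene (0.5824, -0.0121, 0.118) [229.4 228.8]
scene (0.602, -0.009, 0.118) [231.3 237.8]
scene (0.602, -0.009, 0.088) [232.5 252.7]
scene (0.563, -0.015, 0.118) [227.7 220.3]
scene (0.583, -0.012, 0.075) [231.2 250.2]
wrist (0.5824, -0.0121, 0.0926) [282.7 229.5]
wrist (0.5824, -0.0121, 0.1116) [282.8 238.3]
wrist (0.5824, -0.0121, 0.1306) [283.  248.8]
wrist (0.5824, -0.0121, 0.118) [282.9 241.6]
wrist (0.602, -0.009, 0.118) [282.7 270.4]
wrist (0.602, -0.009, 0.088) [282.5 253. ]
wrist (0.563, -0.015, 0.118) [283.4 211.8]
wrist (0.583, -0.012, 0.075) [282.6 223.3]
```

Both views put the fingertips at z≈0.12, just above the bar rather than at 0.093, so the jaws closed over its top. Laterally they're centred. I'll open, go down about 2 cm, and watch the force.

```bash
python3 -m pendant '0 0 0 0 0 0 0.55;0 0 0 0 0 0 0.55;0 0 0 0 0 0 0.55;0 0 0 0 0 0 0.55;0 0 0.5 0 0 0 0.55;0 0 1 0 0 0 0.55;0 0 1 0 0 0 0.55' 15
python3 - <<'E'
from rig import optics
import cv2,numpy as np
a=optics.grab_frame("scene")['img'][170:310,140:330];b=optics.grab_frame("wrist")['img'][170:270,200:360]
c=np.zeros((600,570,3),np.uint8);c[:420]=cv2.resize(a,(570,420));c[420:,:288]=cv2.resize(b,(288,180))
cv2.imwrite('pics/s4.png',cv2.convertScaleAbs(c,alpha=1.5))
E
```

```text
time: 5.7
tcp_pos: [0.5819, -0.0121, 0.1006]
tool_rot: [-0.08, 0.997, -0.0, -0.001]
contact_force: [-0.1, 0.6, -0.6]
grip_width: 0.0422
gripper_force: 0.0
```

View pics/s4.png

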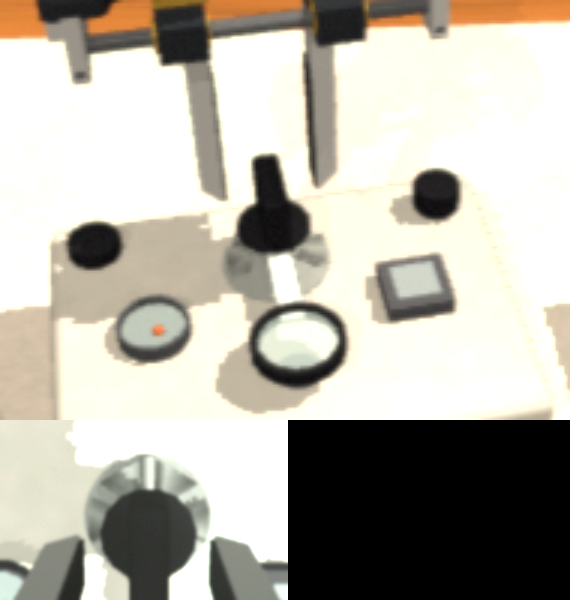

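```bash
python3 -m pendant '0 0 0.4 0 0 0 0.55;0 0 0.8 0 0 0 0.55;0 0 0.8 0 0 0 0.7;0 0 0.8 0 0 0 0.8;0 0 0.8 0 0 0 1;0 0 0.8 0 0 0 1;0 0 0.8 0 0 0 1;0 0 0.8 0 0 0 1' 10
python3 -m pendant '0 0 0 0 0 0 1;0 0 0 0 0 0 1'
```

```text
time: 6.6
tcp_pos: [0.5825, -0.0118, 0.0937]
tool_rot: [-0.081, 0.997, 0.0, 0.0]
contact_force: [-0.8, 3.8, 3.4]
grip_width: 0.014
gripper_force: 10.0
time: 6.8
tcp_pos: [0.5825, -0.0119, 0.0937]
tool_rot: [-0.081, 0.997, 0.0, 0.0]
contact_force: [-1.4, 3.6, 3.9]
grip_width: 0.0138
gripper_force: 10.0
```

The fingers have the 14 mm bar. I'm firming the grip and lifting 16 mm.

```bash
python3 -m pendant '0 0 0 0 0 0 1;0 0 0 0 0 0 1;0 0 -0.3 0 0 0 1;0 0 -0.7 0 0 0 1;0 0 -1.1 0 0 0 1;0 0 -1.5 0 0 0 1;0 0 -1.7 0 0 0 1;0 0 -1.7 0 0 0 1' 45
python3 -m pendant '0 0 0 0 0 0 1;0 0 0 0 0 0 1'
```

```text
time: 7.6
tcp_pos: [0.5822, -0.0119, 0.1102]
tool_rot: [-0.081, 0.997, 0.0, -0.0]
contact_force: [2.8, 4.3, -10.6]
grip_width: 0.0137
gripper_force: 45.0
time: 7.8
tcp_pos: [0.5822, -0.0119, 0.11]
tool_rot: [-0.081, 0.997, -0.0, -0.0]
contact_force: [2.8, 4.4, -10.4]
grip_width: 0.0136
gripper_force: 45.0
```

```bash
python3 -m pendant '0 0 0 0 0 0.04 1;0 0 0 0 0 0.12 1;0 0 0 0 0 0.2 1;0 0 0 0 0 0.28 1;0 0 0 0 0 0.36 1;0 0 0 0 0 0.44 1;0 0 0 0 0 0.5 1;0 0 0 0 0 0.5 1'
python3 - <<'E'
from rig import arm
o=arm.get_obs();q=o['tool_rot'];import numpy as np
print(np.degrees(2*np.arctan2(q[1],q[0])),o['ft_torque'],o['joint_positions'])
E
```

```text
time: 8.6
tcp_pos: [0.5821, -0.0118, 0.1099]
tool_rot: [0.17, 0.986, -0.0, -0.0]
contact_force: [3.8, 4.8, -9.0]
grip_width: 0.0132
gripper_force: 45.0
160.46766785363008 [ 1.12827451 -0.80117945 -0.02738523] [-0.34263979  0.45675629  0.39875312  1.80797484 -0.21650307  0.92071347
  1.38127112]
```

```bash
python3 -m pendant '0 0 0 0 0 0.08 1;0 0 0 0 0 0.16 1;0 0 0 0 0 0.24 1;0 0 0 0 0 0.32 1;0 0 0 0 0 0.4 1;0 0 0 0 0 0.48 1;0 0 0 0 0 0.545 1;0 0 0 0 0 0.545 1'
python3 -m pendant '0 0 0 0 0 0 1;0 0 0 0 0 0 1'
python3 - <<'E'
from rig import arm,optics
o=arm.get_obs();q=o['tool_rot'];import numpy as np,cv2
print(np.degrees(2*np.arctan2(q[1],q[0])),o['ft_torque'])
c=cv2.resize(optics.grab_frame("scene")['img'][170:310,140:330],(570,420))
cv2.imwrite('pics/s5.png',cv2.convertScaleAbs(c,alpha=1.3))
E
```

```text
time: 9.4
tcp_pos: [0.5821, -0.0118, 0.11]
tool_rot: [0.429, 0.903, -0.0, -0.0]
contact_force: [2.5, 4.9, -9.7]
grip_width: 0.0136
gripper_force: 45.0
time: 9.6
tcp_pos: [0.5821, -0.0118, 0.11]
tool_rot: [0.428, 0.904, -0.0, -0.0]
contact_force: [2.3, 4.6, -9.5]
grip_width: 0.0133
gripper_force: 45.0
129.37736070956115 [ 1.13499881 -0.7435268   0.00814974]
```

View pics/s5.png

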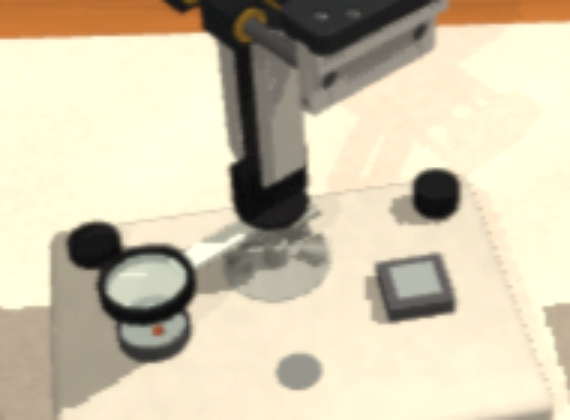

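The scene view shows the lens at crop (147,285), raised above the dish at (155,328). I'm lowering into the notch, then opening.

```bash
python3 -m pendant '0 0 0.3 0 0 0 1;0 0 0.6 0 0 0 1;0 0 0.9 0 0 0 1;0 0 1.2 0 0 0 1;0 0 1.4 0 0 0 1;0 0 1.6 0 0 0 1;0 0 1.6 0 0 0 1;0 0 1.6 0 0 0 1'
python3 -m pendant '0 0 0 0 0 0 0.6;0 0 0 0 0 0 0.5;0 0 0 0 0 0 0.5;0 0 0 0 0 0 0.5;0 0 0 0 0 0 0.5;0 0 0 0 0 0 0.5'
```

```text
time: 10.45
tcp_pos: [0.5822, -0.0119, 0.0942]
tool_rot: [0.428, 0.904, -0.0, -0.0]
contact_force: [2.0, 3.8, -5.0]
grip_width: 0.0133
gripper_force: 45.0
time: 11.05
tcp_pos: [0.5824, -0.0122, 0.0946]
tool_rot: [0.428, 0.904, -0.0, 0.0]
contact_force: [0.9, 0.2, -0.5]
grip_width: 0.047
gripper_force: 0.0
```

Released, so I'm withdrawing upward and checking.

```bash
python3 -m pendant '0 0 -1 0 0 0 0.5;0 0 -3 0 0 0 0.5;0 0 -5 0 0 0 0.5;0 0 -7.5 0 0 0 0.5;0 0 -10 0 0 0 0.5;0 0 -12 0 0 0 0.5;0 0 -12 0 0 0 0.5;0 0 -12 0 0 0 0.5'
python3 - <<'E'
from rig import arm,optics
from h import *
f=optics.grab_frame("scene")
c=cv2.resize(f['img'][170:310,140:330],(570,420))
cv2.imwrite('pics/s6.png',cv2.convertScaleAbs(c,alpha=1.3))
a=np.radians(9.3-60);P=[[.583+.075*np.cos(a),-.012+.075*np.sin(a),z] for z in(.084,.094,.1)]+[[.583,-.012,z] for z in (.118,.128)]
p=cv2.projectPoints(np.array(P),np.array(f['rvec'],float),np.array(f['tvec'],float),np.array([[f['fx'],0,f['cx']],[0,f['fy'],f['cy']],[0,0,1.]]),None)[0].reshape(-1,2)
print(((p-[140,170])*3).round())
E
```

```text
time: 11.85
tcp_pos: [0.5825, -0.0121, 0.2151]
tool_rot: [0.428, 0.904, 0.0, 0.0]
contact_force: [-0.2, 0.4, -0.4]
grip_width: 0.0469
gripper_force: 0.0
[[148. 301.]
 [146. 287.]
 [144. 278.]
 [268. 177.]
 [267. 162.]]
```

View pics/s6.png

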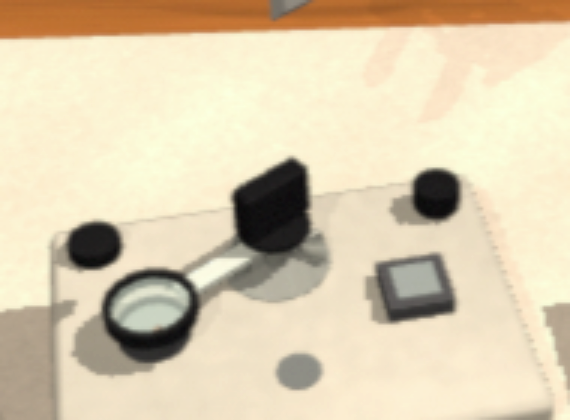

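The lens rim is centred at crop (151,308). That is 23 px below its raised position, which matches 16 mm of travel, so it's fully down over the dish.

```bash
python3 -c "
from rig import arm
print(arm.close_job())"
```

```text
the job is handed in; nothing more can be done
None
```

The job is handed in: the lens is fully down in the notch over the round dish, the knob is released and the gripper is clear, in about 12 s (the first grasp closed just above the bar and was redone lower).

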